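# Feed one jar lid and slide it to the jar

### The arm

A 6-joint arm with a two-finger parallel gripper is mounted at the origin on the work surface. World frame = base frame: x ahead of the robot, y to its left, z up, the work surface at z = 0. Lengths are in m, angles in rad, forces in N, time in s.
With the tool pointing down it reaches from about 0.225 to 0.875 m from the base axis. Payload 3.4 kg.
Tool frame: the origin (TCP) lies on the centre line of the jaws, within the pads' length; the fingertips stand 17 mm ahead of it and the grasp point (between the pads) lies 2 mm behind it (manip.finger_overhang is the distance from the TCP to the fingertips, in m); y points along the fingers, x is the direction in which the jaws open and shut, and the axes are right-handed (so a half turn about y gives the same grasp; the last joint's range is limited). The gripper opens to 85 mm and grips with 20 to 120 N. Pads are 22 mm wide; open, the fingers measure 114 mm over their backs; the gripper's body (76 mm by 85 mm) begins 54 mm behind the grasp point. The pads swing forward as they close: fully open they stand 13 mm farther back than shut.
Start: joints at [-1.253, 0.276, 1.505, -0, 1.361, -0.121], TCP at [0.244, -0.521, 0.222] pointing down, gripper open.
Joint ranges: [-2.89, 2.89], [-0.75, 2.08], [0.22, 2.7], [-1.18, 4.32], [0.11, 2.71], [-2.7, 2.7]. Speed limits (rad/s): [2.57, 2.57, 3.14, 3.14, 3.14, 3.14].

### API

Orientations are given as a unit quaternion [w, x, y, z].
In Python, from rig import manip gives the robot as it stands.
- The arm moves only by the tool arm_command, never from a script. Its argument "commands" is a list of rows, each a list of 3 entries, a list of its own where there are three numbers: the finger opening in cm, from 0 to 8.54, then the shift along the world's x, y, z in cm, then the turn about the world's z in rad. A call has 1 to 12 rows; each row shifts and turns the commanded pose from where the row before left it; what a row does not reach is not made up. A row lasts 1/10 s, in which the tool goes at most 50 mm and 8.59 degrees, less where a joint would pass 70% of its speed; a pose out of reach is approached as far as the arm can. A call with a gripper value outside its range is refused whole. The fingers move at their own pace and stop on an object; "grip_force" is the grip in N (left out, the last holds). Time passes only in rows, so rows that do not move let the fingers close. It gives the time, the measured TCP pose, the force and the opening at its end, in the units of the state.
- manip.get_state(): the state, without advancing time (a new reading comes with each control period).
- manip.get_image(name): name is "scene" or "side" or "wrist"; returns a dict with "pixels" (400x640x3 uint8, red, green, blue), "range_z" (400x640 float32, m along the optical axis (not along the pixel's ray), 0 where there is no reading), "intrinsics" (3x3 intrinsics, pixels), "R" (3x3) and "t" (3): a world point X has camera coordinates R X + t. Camera axes: x right, y down, z forward; pixel columns grow to the right and rows downward; lengths in m; the calibration is good to about 2 mm. A picture is of the moment at which its call begins.
- manip.sign_off(): hands the job in, once; it reports no verdict.
The state is a dict: "clock": time; "qpos": joint angles; "qd": joint speeds; "effort": joint torques, N m; "position": TCP position; "ee_rot": TCP orientation; "contact_force": force on the tool from outside, world axes, zero at the start; "moment": the same for the moment, N m; "width": finger opening in m.
Only numpy, scipy, OpenCV 4.12 (cv2) and the standard library are available. Lean on these libraries where they do the work, as an engineer would, in place of code of your own. Each camera call takes 0.05 s, during which the arm holds its last target.

### The job

Press the plunger of the jar-lid feeder all the way down once and let it rise again, so that a single lid comes out at the foot of the stack. Then, without pinching or lifting it, gently push that lid across the bench until it lies flat and wholly on the white work mat beside the open jar. Leave the jar, the other lids and everything else as they are, and finish clear of it all.

Things in the scene. Friction and masses are not known exactly. Their poses are not given: they have to be found in the camera images.
- feeder: Aluminium jar-lid feeder bolted to the bench, 157 mm long, 91 wide at its feet. Origin: magazine axis at bench level; z up; lids come out towards -x, sliding on the bench itself. Magazine: 4 black lids between 4 steel rods with a ring on top, 56 mm high, its frame ending at x = -26 mm. Plunger at x = +103 mm, on a bridge; behind it a column (x = 118 to 130 mm, 122 mm high).
- knob_top (a point): Centre of the top of the plunger's black round knob (35 mm across), 186 mm above the bench when the plunger is up. It is pressed straight down 36 mm to a hard stop.
- plunger (a joint): How far the plunger is pressed: 0 up, 0.036 m fully down. Sprung: about 2 N to start, 4.5 N at the bottom, more if pressed fast. It drives a flat pusher twice as far (72 mm) under the stack, shoving out the lowest lid; as it rises the stack drops by one lid. Each full press puts out one more lid.
- lid1_c (a point): Centre (6 mm above the bench) of the lowest lid in the magazine, the one that comes out. Lids are black ribbed discs, 40 mm across, 12 mm high, 10 to 20 g. A full press leaves its centre about 68 mm (to 85 after a quick press) from the magazine axis along the feeder's -x.
- lid2: Second lid from the bottom, same as the first; origin at the centre of its underside. Stays in the magazine (drops 12 mm).
- lid3: Third lid from the bottom; stays in the magazine.
- lid4: Top lid of the stack; stays in the magazine.
- mat: White plastic work mat lying flat on the bench between feeder and robot, 110 mm along its x, 160 mm along its y, under 1 mm thick and no obstacle to a sliding lid. Origin at its centre. The jar stands on its -y half; the +y half is free.
- jar: Open amber glass jar, 43 mm across, 43 mm high, neck 36 mm, standing on the mat about 50 mm from the mat's centre towards its -y. Origin at the centre of its underside. Not to be moved.
- capped_a: Finished amber jar with black lid, 43 mm across, 45 mm high, standing somewhere to the right. Bystander; origin at the centre of its underside.
- capped_b: Another finished jar, the same. Bystander.
- vial_a: Standing amber vial with black cap, 22 mm across, 66 mm high. Bystander; origin at the centre of its underside.
- vial_b: Another such vial. Bystander.
- dropper: Amber dropper bottle with black cap and rubber bulb, 33 mm across, 89 mm high. Bystander; origin at the centre of its underside.
- spatula: Steel spatula lying on the bench, 152 mm long along its x, 8 mm thick. Bystander.
Mind the look-alikes: they are no part of the job. Of the things like the feeder, leave any that is yellow; of the rest the smaller one is meant.

How it is judged:
By the outcome, as a careful person would: the job done as asked, in the order asked, and still so for the second after the job is handed in, with the robot touching nothing.
It also fails if it takes over 61 s, if anything falls off the work surface, if the arm or the gripper's body presses on something with over 40 N, if the wrist force passes 120 N, or if a joint passes its speed limit or range.

## Working session

There is one attempt and no reset: what is moved stays moved. The work goes in short steps, Python scripts to look and compute and a tool call to move; the robot and the scene stay as the last step left them, time stands still between calls to the robot, and variables do not carry over. Pictures are saved under pics/ and viewed, and the job is handed in when it is done.

Besides the shell and the picture viewer there is one more tool, called as name([rows], argument=value, ...), one row to a line, values as JSON. arm_command: Moves the arm, as the interface text tells. Its arguments: {"type":"object","properties":{"commands":{"type":"array"},"grip_force":{"type":"number"}},"required":["commands"]}

```bash
mkdir -p pics; ls
cat > h.py <<'E'
import numpy as np, cv2
from rig import manip
def snap(n,f):
    im=manip.get_image(n); cv2.imwrite('pics/'+f+'.png',im['pixels'][...,::-1]); np.savez('pics/'+f+'.npz',**{k:np.array(v) for k,v in im.items()}); return im
def ray(im,u,v,z):
    K=im['intrinsics'];R=im['R'];t=im['t']
    d=R.T@np.linalg.inv(K)@np.array([u,v,1.]);c=-R.T@t
    return c+d*(z-c[2])/d[2]
def pt(im,u,v):
    z=im['range_z'][int(v),int(u)]
    return im['R'].T@(np.linalg.inv(im['intrinsics'])@np.array([u,v,1.])*z-im['t'])
def proj(im,X):
    p=im['intrinsics']@(im['R']@np.array(X)+im['t']);return p[:2]/p[2]
E
python3 - <<'E'
from h import *
for n in ['scene','side','wrist']:
    im=snap(n,n+'0'); print(n,-im['R'].T@im['t'])
s=manip.get_state();print(s['clock'],s['position'],s['ee_rot'],s['contact_force'],s['width'])
E
```

```text
pics
scene [ 1.17868779 -0.52886812  0.86102611]
side [0.07132358 0.68416583 0.72456792]
wrist [ 0.31092023 -0.48901245  0.37237186]
0.15 [ 0.24416658 -0.52016579  0.22153199] [ 0.59713861 -0.59653196  0.37956407 -0.37882215] [-0.24302344 -0.94887463 -0.25217612] 0.08521462931630924
```

View pics/scene0.png

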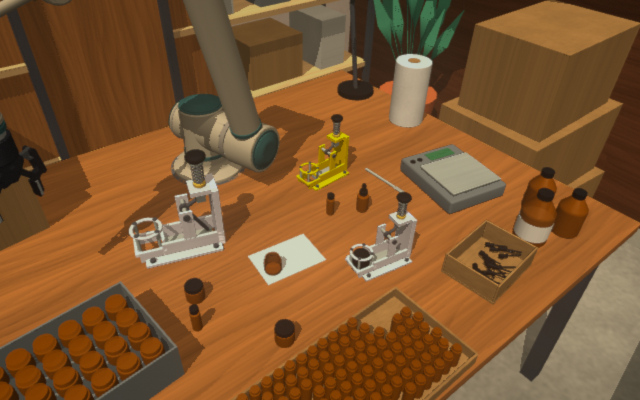

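View pics/side0.png

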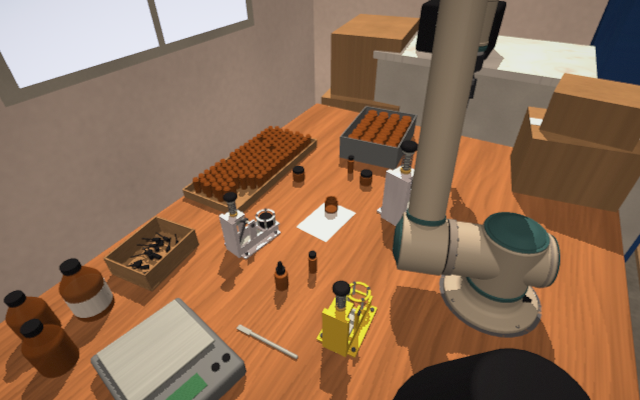

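View pics/wrist0.png

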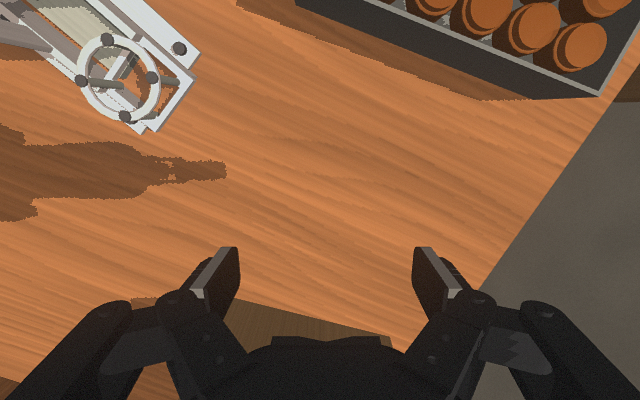

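Scene picture: the small aluminium feeder has its knob at about (404,199) and ring at (361,256), next to the mat (287,258). The large white feeder (knob 195,157) and the yellow one are the look-alikes. In the side view the target knob is at about (231,198) and the ring at (265,216). I'll zoom in.

Run:
```python
import cv2,numpy as np
a=cv2.imread('pics/scene0.png')[180:300,235:435];b=cv2.imread('pics/side0.png')[180:280,200:370]
a=cv2.resize(a,None,fx=4,fy=4,interpolation=cv2.INTER_CUBIC);b=cv2.resize(b,None,fx=4,fy=4,interpolation=cv2.INTER_CUBIC)
cv2.imwrite('pics/a.png',a);cv2.imwrite('pics/b.png',b)
```

```text
(no output)
```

View pics/a.png

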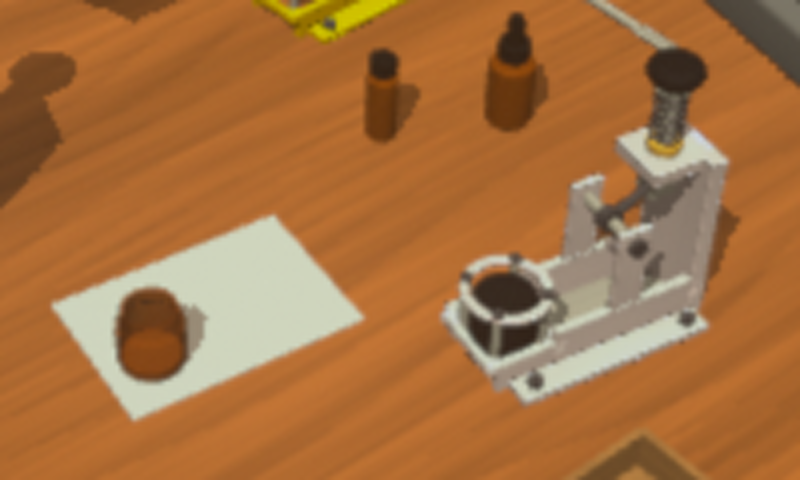

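View pics/b.png

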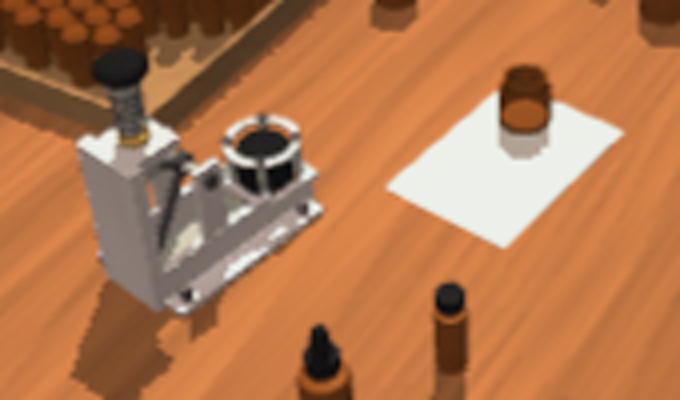

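```bash
cat > m.py <<'E'
from h import *
L=lambda f:np.load('pics/'+f+'.npz')
for n,k,r,boxes in [('scene0',(404,196.2),(361.75,252),(245,230,335,290)),('side0',(230,196),(265.5,214.5),(294,195,360,245))]:
    im=L(n);
    print(n,'knob',ray(im,*k,.184).round(4),'ring',ray(im,*r,.056).round(4))
    p=im['pixels'].astype(int);x0,y0,x1,y1=boxes
    m=np.zeros(p.shape[:2],np.uint8);s=p[y0:y1,x0:x1];m[y0:y1,x0:x1]=(s.min(2)>125)
    c=max(cv2.findContours(m,0,2)[0],key=cv2.contourArea)
    P=np.array([ray(im,u,v,.001)[:2] for u,v in cv2.convexHull(c)[:,0]]).astype(np.float32)
    rct=cv2.minAreaRect(P*1000);print('mat',rct,cv2.boxPoints(rct).round(0).tolist())
    # knob mask
    kx,ky=map(int,k);q=p[ky-12:ky+12,kx-14:kx+14].max(2)<60
    pts=[pt(im,kx-14+u,ky-12+v) for v,u in zip(*np.nonzero(q))]
    pts=np.array(pts);t=pts[pts[:,2]>.178];print('knob depth',len(t),(t.max(0)+t.min(0))/2,t.max(0)-t.min(0),t[:,2].max())
im=L('scene0')
for nm,u,v in [('jarbase',235+152/4,180+365/4)]: print(nm,ray(im,u,v,0))
for nm,u,v,z in [('capped_side',194,284,.045),('vialA top',331,198-3,.066),('dropper',363,188,.08)]: print(nm,ray(im,u,v,z))
# feeder base corners (feet)
for u,v in [(525,402),(708,325),(445,312),(497,390)]: print('fc',ray(im,235+u/4,180+v/4,.003).round(4))
im=L('side0')
print('jar side base',ray(im,200+525/4,180+128/4,0))
for u,v in [(322,210),(180,313)]: print('fc',ray(im,200+u/4,180+v/4,.003).round(4))
E
python3 m.py
```

```text
scene0 knob [0.6308 0.175  0.184 ] ring [0.6152 0.0732 0.056 ]
mat ((478.1463317871094, -46.84288024902344), (160.83375549316406, 110.3433837890625), 83.57987213134766) [[414.0, -121.0], [524.0, -133.0], [542.0, 27.0], [432.0, 39.0]]
knob depth 102 [0.63255591 0.17139175 0.18340632] [0.02878645 0.02762511 0.01064132] 0.1887269790582626
side0 knob [0.6259 0.1789 0.184 ] ring [0.6093 0.0767 0.056 ]
mat ((478.95025634765625, -46.86028289794922), (163.35507202148438, 112.91736602783203), 83.7426986694336) [[414.0, -122.0], [526.0, -134.0], [544.0, 28.0], [432.0, 40.0]]
knob depth 105 [0.3575792  0.42441094 0.45129999] [0.57251125 0.51950979 0.54653585] 0.7245679176980787
jarbase [ 0.49528941 -0.09870151  0.        ]
capped_side [ 0.45711356 -0.28088573  0.045     ]
vialA top [0.41438672 0.14600261 0.066     ]
dropper [0.45592038 0.22152048 0.08      ]
fc [0.6545 0.057  0.003 ]
fc [0.6766 0.1894 0.003 ]
fc [0.5704 0.0682 0.003 ]
fc [0.6375 0.0503 0.003 ]
jar side base [ 0.4822592  -0.08510051  0.        ]
fc [0.5646 0.0728 0.003 ]
fc [0.5897 0.2035 0.003 ]
```

The two views agree to within a few mm: knob at about (0.628, 0.177), magazine axis (0.612, 0.075), mat centre (0.478, -0.047) with its y axis at 83.6°, and jar near (0.487, -0.093). I'll raise the arm, close the fingers and go above the knob.

arm_command([
  [0,[0,0,3],0],
  [0,[0,0,3],0],
  [0,[0,0,3],0],
  [0,[1.6,2.9,0.5],-0.014],
  [0,[1.6,2.9,0.5],-0.014],
  [0,[1.6,2.9,0],-0.014],
  [0,[1.6,2.9,0],-0.014],
  [0,[1.6,2.9,0],-0.014],
  [0,[1.6,2.9,0],-0.014],
  [0,[1.6,2.9,0],-0.014],
  [0,[1.6,2.9,0],-0.014],
  [0,[1.6,2.9,0],-0.014],
], grip_force=20)

```text
clock: 1.35
position: [0.3886, -0.2582, 0.322]
ee_rot: [-0.572, 0.572, -0.416, 0.416]
contact_force: [0.6, 0.6, -0.4]
width: -0.0002
```

arm_command([
  [0,[1.6,2.9,0],-0.014],
  [0,[1.6,2.9,0],-0.014],
  [0,[1.6,2.9,0],-0.014],
  [0,[1.6,2.9,0],-0.014],
  [0,[1.6,2.9,0],-0.014],
  [0,[1.6,2.9,0],-0.014],
  [0,[1.6,2.9,0],-0.014],
  [0,[1.6,2.9,0],-0.014],
  [0,[1.6,2.9,0],-0.014],
  [0,[1.6,2.9,0],-0.014],
  [0,[1.6,2.9,0],-0.014],
  [0,[0,0,0],0],
])

```text
clock: 2.55
position: [0.5657, 0.0628, 0.3212]
ee_rot: [0.539, -0.539, 0.458, -0.457]
contact_force: [0.9, 0.1, 0.2]
width: -0.0002
```

arm_command([
  [0,[1.6,2.8,0],-0.014],
  [0,[1.6,2.9,0],-0.014],
  [0,[1.6,2.9,0],-0.014],
  [0,[1.5,2.8,-2],0],
  [0,[0,0,-3],0],
  [0,[0,0,-2],0],
  [0,[0,0,0],0],
  [0,[0,0,0],0],
])

```text
clock: 3.35
position: [0.6272, 0.1729, 0.2524]
ee_rot: [-0.528, 0.528, -0.47, 0.47]
contact_force: [-0.1, 0.8, 0.4]
width: 0.0003
```

Run:
```python
from h import *
for n in ['scene','side','wrist']: snap(n,n+'1')
a=cv2.imread('pics/scene1.png')[120:270,300:470];b=cv2.imread('pics/side1.png')[120:270,150:320]
cv2.imwrite('pics/ab1.png',cv2.resize(np.hstack([a,b]),None,fx=2.3,fy=2.3,interpolation=cv2.INTER_CUBIC))
print(manip.get_state()['position'])
```

```text
[0.62811232 0.17312647 0.25415144]
```

View pics/ab1.png

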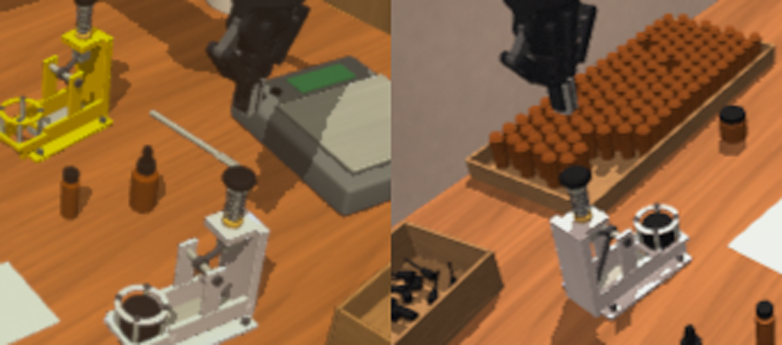

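View pics/wrist1.png

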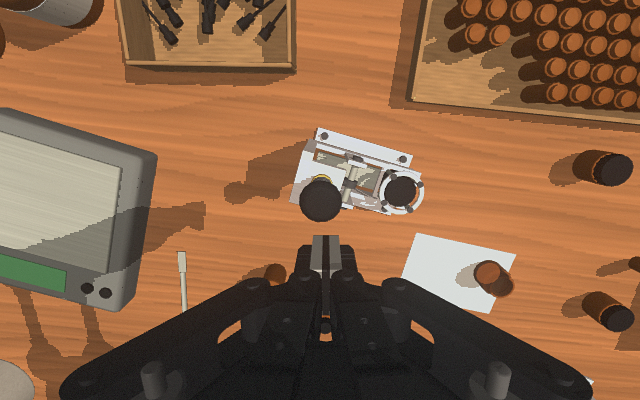

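The side and scene views show the closed fingertips above the knob. In the wrist view the knob is at (320,200) and the ring at (401,192). I'll refine with rays from this view.

Run:
```python
from h import *
im=np.load('pics/wrist1.npz')
p=im['pixels'].astype(int)
for n,(x0,y0,x1,y1),z in [('knob',(295,170,345,228),.186),('lidtop',(385,175,418,210),.048)]:
    q=(p[y0:y1,x0:x1].max(2)<75).astype(np.uint8)
    c=max(cv2.findContours(q,0,2)[0],key=cv2.contourArea);(u,v),r=cv2.minEnclosingCircle(c);u+=x0;v+=y0
    print(n,u,v,r,ray(im,u,v,z).round(4))
print('ring',ray(im,401,192,.056).round(4))
for z,(u,v) in [(0.1,(320,250)),(0.237,(325,238))]: print(ray(im,u,v,z))
m=np.zeros(p.shape[:2],np.uint8);m[225:320,395:525]=p[225:320,395:525].min(2)>150
c=max(cv2.findContours(m,0,2)[0],key=cv2.contourArea)
P=np.array([ray(im,u,v,.001)[:2] for u,v in cv2.convexHull(c)[:,0]]).astype(np.float32)*1000
print(cv2.minAreaRect(P))
```

```text
knob 320.9795112609863 199.8452491760254 22.20486068725586 [0.633  0.1773 0.186 ]
lidtop 399.5 190.5 16.80783462524414 [0.6141 0.0777 0.048 ]
ring [0.6144 0.0778 0.056 ]
[0.54656836 0.16995966 0.1       ]
[0.62435847 0.17306574 0.237     ]
((479.0167236328125, -45.479736328125), (159.4998321533203, 109.8353500366211), 83.52487182617188)
```

arm_command([
  [0,[0.3,0.4,0],0],
  [0,[0,0,-2],0],
  [0,[0,0,-2],0],
  [0,[0,0,-0.5],0],
  [0,[0,0,0],0],
  [0,[0,0,0],0],
])

```text
clock: 4.1
position: [0.6311, 0.1776, 0.2084]
ee_rot: [0.529, -0.528, 0.47, -0.47]
contact_force: [0.0, -0.3, -0.2]
width: -0.0005
```

arm_command([
  [0,[0,0,-0.3],0],
  [0,[0,0,-0.3],0],
  [0,[0,0,-0.3],0],
  [0,[0,0,-0.3],0],
  [0,[0,0,-0.3],0],
  [0,[0,0,0],0],
])

```text
clock: 4.7
position: [0.6299, 0.1773, 0.1915]
ee_rot: [-0.528, 0.529, -0.47, 0.47]
contact_force: [0.0, -0.5, 0.0]
width: 0.0003
```

Run:
```python
from h import *
for n in ['scene','side']: snap(n,n+'2')
w=snap('wrist','wrist2')
a=cv2.imread('pics/scene2.png')[150:280,340:440];b=cv2.imread('pics/side2.png')[150:280,190:290]
cv2.imwrite('pics/ab2.png',cv2.resize(np.hstack([a,b]),None,fx=4,fy=4,interpolation=cv2.INTER_CUBIC))
s=manip.get_state();print(s['position'],s['contact_force'],s['moment'])
```

```text
[0.63035803 0.17743173 0.19224554] [-0.40520585  0.4393294   0.10577561] [ 0.00019665  0.01431621 -0.03752812]
```

View pics/ab2.png

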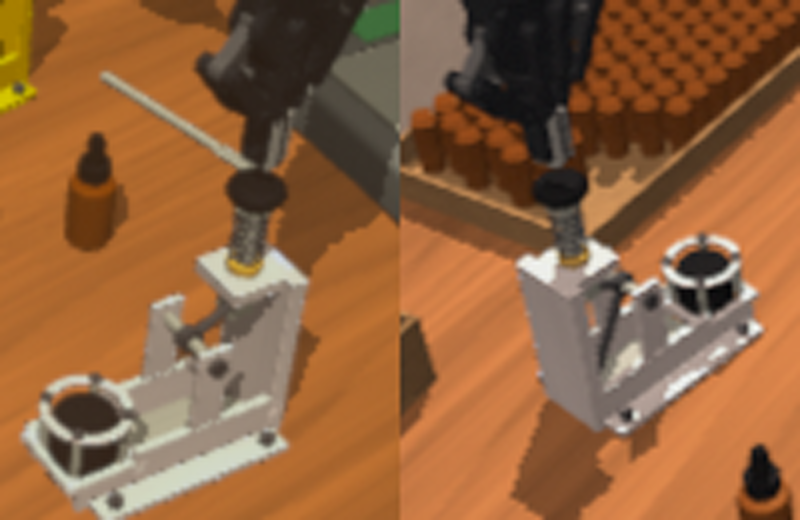

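View pics/wrist2.png

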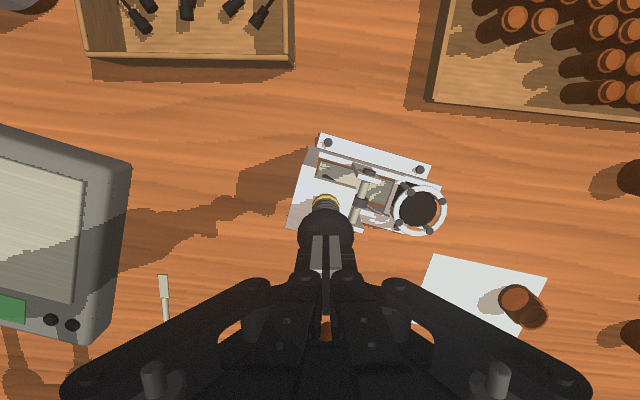

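The fingertips are right over the knob but haven't touched it, so they're still slightly short. I'll check the overhang value.

Run:
```python
from h import *
print(manip.finger_overhang)
im=np.load('pics/wrist2.npz')
p=im['pixels'].astype(int)
print('knob top c', ray(im,325,224,.186), 'tip', ray(im,323,238,.186), pt(im,318,240),pt(im,325,218))
im=np.load('pics/scene2.npz');print(ray(im,340+257/4,150+185/4,.186), pt(im,340+262//4,150+160//4),pt(im,340+257//4,150+188//4))
im=np.load('pics/side2.npz');print(ray(im,190+(560-400)/4,150+183/4,.186))
```

```text
0.017
knob top c [0.64019262 0.17903608 0.186     ] tip [0.63135844 0.17917113 0.186     ] [0.64120144 0.18258846 0.21039496] [0.6432655  0.17939942 0.18448011]
[0.63286684 0.17320945 0.186     ] [0.63738514 0.16634035 0.20967186] [0.63269596 0.17298792 0.18384396]
[0.62454642 0.18001845 0.186     ]
```

arm_command([
  [0,[0,0,-0.2],0],
  [0,[0,0,-0.2],0],
  [0,[0,0,0],0],
  [0,[0,0,0],0],
])

```text
clock: 5.25
position: [0.6302, 0.1774, 0.1881]
ee_rot: [-0.528, 0.528, -0.47, 0.47]
contact_force: [0.6, 1.7, 0.2]
width: 0.0003
```

Run:
```python
from h import *
for n in ['scene','side','wrist']: snap(n,n+'3')
a=cv2.imread('pics/scene3.png')[165:245,370:435];b=cv2.imread('pics/side3.png')[165:245,200:265];c=cv2.imread('pics/wrist3.png')[190:270,290:355]
cv2.imwrite('pics/ab3.png',cv2.resize(np.hstack([a,b,c]),None,fx=4,fy=4,interpolation=cv2.INTER_CUBIC))
s=manip.get_state();print(s['position'],s['contact_force'],s['moment'])
```

```text
[0.63034024 0.17743412 0.18829541] [-0.37572869  0.07786234  0.18041233] [-0.01842675 -0.00828429 -0.04800484]
```

View pics/ab3.png

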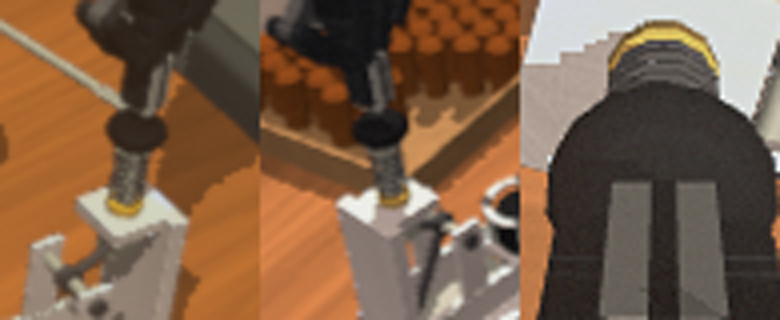

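Run:
```python
from h import *
im=np.load('pics/wrist3.npz')
for u,v in [(332,237),(332,245),(332,255),(325,228),(325,214),(316,237)]: print('w',u,v,pt(im,u,v).round(4),im['range_z'][v,u])
im=np.load('pics/scene3.npz')
for u,v in [(404,196),(404,199),(408,190),(408,186),(408,192)]: print('s',u,v,pt(im,u,v).round(4))
im=np.load('pics/side3.npz')
for u,v in [(230,196),(230,198),(229,190),(229,187),(229,192)]: print('d',u,v,pt(im,u,v).round(4))
```

```text
w 332 237 [0.6424 0.1757 0.2037] 0.14758472
w 332 245 [0.6417 0.1758 0.2113] 0.14044277
w 332 255 [0.6419 0.1761 0.2218] 0.13037647
w 325 228 [0.6392 0.1789 0.1856] 0.16570213
w 325 214 [0.6461 0.1797 0.1816] 0.16750826
w 316 237 [0.6409 0.1837 0.2024] 0.14894488
s 404 196 [0.6311 0.1744 0.185 ]
s 404 199 [0.6378 0.1676 0.1839]
s 408 190 [0.6414 0.1716 0.2097]
s 408 186 [0.6399 0.1712 0.2201]
s 408 192 [0.6406 0.1739 0.2025]
d 230 196 [0.6225 0.1821 0.1874]
d 230 198 [0.6186 0.1868 0.1858]
d 229 190 [0.6207 0.183  0.2069]
d 229 187 [0.6206 0.1812 0.2147]
d 229 192 [0.6233 0.182  0.1993]
```

Run:
```python
from h import *
im=np.load('pics/wrist3.npz')
for v in range(222,242,1): print(v,[pt(im,u,v).round(4).tolist()[0::2] for u in (316,324,332)],im['pixels'][v,332])
print(manip.get_state()['ee_rot'])
```

```text
222 [[0.6418, 0.1846], [0.6428, 0.1858], [0.6431, 0.1852]] [60 54 53]
223 [[0.6413, 0.1846], [0.6423, 0.186], [0.6426, 0.1852]] [62 54 52]
224 [[0.6404, 0.1839], [0.6412, 0.1847], [0.6419, 0.1851]] [62 56 54]
225 [[0.6401, 0.1848], [0.6407, 0.1849], [0.641, 0.1844]] [62 57 54]
226 [[0.6401, 0.1861], [0.6403, 0.1855], [0.6406, 0.1848]] [57 54 50]
227 [[0.6389, 0.1848], [0.6398, 0.1858], [0.6397, 0.1842]] [56 51 49]
228 [[0.6383, 0.1849], [0.6391, 0.1855], [0.6396, 0.1853]] [58 50 47]
229 [[0.6378, 0.185], [0.6384, 0.1852], [0.6389, 0.185]] [56 52 50]
230 [[0.6373, 0.1853], [0.6377, 0.185], [0.6379, 0.1841]] [57 53 51]
231 [[0.6367, 0.1852], [0.6377, 0.1864], [0.6376, 0.1849]] [60 54 52]
232 [[0.6364, 0.186], [0.6365, 0.1849], [0.6368, 0.1846]] [57 52 49]
233 [[0.6353, 0.1849], [0.6361, 0.1855], [0.6364, 0.1849]] [56 52 50]
234 [[0.6353, 0.1864], [0.6355, 0.1856], [0.6358, 0.1849]] [56 50 47]
235 [[0.641, 0.2003], [0.6421, 0.2017], [0.642, 0.2005]] [77 73 68]
236 [[0.641, 0.2015], [0.6416, 0.2018], [0.6421, 0.2019]] [113 108  99]
237 [[0.6409, 0.2024], [0.6417, 0.2032], [0.6424, 0.2037]] [104  98  91]
238 [[0.6413, 0.2046], [0.6415, 0.2041], [0.6423, 0.2047]] [105  99  89]
239 [[0.6413, 0.2059], [0.6416, 0.2055], [0.6422, 0.2056]] [105  98  91]
240 [[0.6416, 0.2075], [0.6416, 0.2065], [0.6415, 0.2053]] [102  98  88]
241 [[0.6411, 0.2077], [0.6418, 0.2081], [0.6421, 0.2078]] [104  96  89]
[ 0.52833204 -0.52829564  0.46994385 -0.47002314]
```

The depth readings put the fingertips at z≈0.200 while the TCP reads 0.188. The real tips are therefore about 12 mm above the reported TCP, not 17 mm below it. The knob top is still at 0.185, so contact should come at TCP z≈0.173. I'll approach slowly and watch the force.

arm_command([
  [0,[0,0,-0.4],0],
  [0,[0,0,-0.4],0],
  [0,[0,0,-0.3],0],
  [0,[0,0,0],0],
])

```text
clock: 5.8
position: [0.63, 0.1774, 0.1766]
ee_rot: [-0.528, 0.529, -0.47, 0.47]
contact_force: [-0.4, 0.7, 1.3]
width: 0.0001
```

arm_command([
  [0,[0,0,-0.2],0],
  [0,[0,0,-0.2],0],
  [0,[0,0,-0.2],0],
  [0,[0,0,0],0],
])

```text
clock: 6.2
position: [0.6301, 0.1774, 0.1712]
ee_rot: [-0.528, 0.528, -0.47, 0.47]
contact_force: [-1.4, 0.0, 1.2]
width: 0.0002
```

arm_command([
  [0,[0,0,-0.3],0],
  [0,[0,0,-0.3],0],
  [0,[0,0,-0.3],0],
  [0,[0,0,0],0],
])

```text
clock: 6.6
position: [0.6302, 0.1774, 0.1617]
ee_rot: [-0.528, 0.528, -0.47, 0.47]
contact_force: [-1.0, -0.3, 2.3]
width: 0.0003
```

arm_command([
  [0,[0,0,-0.3],0],
  [0,[0,0,-0.3],0],
  [0,[0,0,-0.3],0],
  [0,[0,0,-0.3],0],
  [0,[0,0,0],0],
])

```text
clock: 7.1
position: [0.6303, 0.1775, 0.1496]
ee_rot: [-0.528, 0.528, -0.47, 0.47]
contact_force: [-2.0, 0.2, 3.1]
width: 0.0
```

arm_command([
  [0,[0,0,-0.3],0],
  [0,[0,0,-0.3],0],
  [0,[0,0,-0.3],0],
  [0,[0,0,0],0],
])

```text
clock: 7.5
position: [0.6303, 0.1775, 0.141]
ee_rot: [-0.528, 0.528, -0.47, 0.47]
contact_force: [-1.3, -0.0, 3.0]
width: 0.0
```

arm_command([
  [0,[0,0,-0.2],0],
  [0,[0,0,0],0],
])

```text
clock: 7.7
position: [0.6304, 0.1775, 0.1409]
ee_rot: [0.529, -0.528, 0.47, -0.47]
contact_force: [-4.2, -1.8, 11.4]
width: 0.0003
```

arm_command([
  [0,[0,0,-0.1],0],
  [0,[0,0,0],0],
  [0,[0,0,0],0],
])

```text
clock: 8.0
position: [0.6304, 0.1775, 0.1408]
ee_rot: [0.529, -0.528, 0.469, -0.47]
contact_force: [-5.0, -1.1, 15.0]
width: -0.0001
```

Run:
```python
from h import *
for n in ['scene','side']: snap(n,n+'4')
a=cv2.imread('pics/scene4.png')[170:290,320:440];b=cv2.imread('pics/side4.png')[150:270,200:320]
cv2.imwrite('pics/ab4.png',cv2.resize(np.hstack([a,b]),None,fx=3.3,fy=3.3,interpolation=cv2.INTER_CUBIC))
```

```text
(no output)
```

View pics/ab4.png

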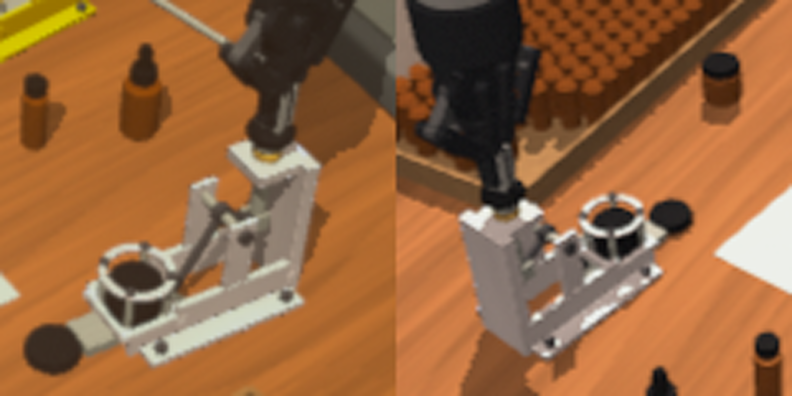

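The plunger is on its stop: 15 N with no further travel. The lid is out at scene crop (53,348), ahead of the pusher. I'll raise the arm slowly.

arm_command([
  [0,[0,0,0.4],0],
  [0,[0,0,0.4],0],
  [0,[0,0,0.4],0],
  [0,[0,0,0.4],0],
  [0,[0,0,0.4],0],
  [0,[0,0,0.4],0],
  [0,[0,0,0.4],0],
  [0,[0,0,0.5],0],
  [0,[0,0,0.5],0],
  [0,[0,0,1.5],0],
  [0,[0,0,2.5],0],
  [0,[0,0,2.5],0],
])

```text
clock: 9.3
position: [0.6302, 0.1774, 0.2418]
ee_rot: [-0.528, 0.529, -0.47, 0.47]
contact_force: [-0.5, -0.3, -0.3]
width: 0.0001
```

arm_command([
  [2,[0,0,2],0],
  [2,[0,0,0],0],
  [2,[0,0,0],0],
  [2,[0,0,0],0],
  [2,[0,0,0],0],
])

```text
clock: 9.8
position: [0.6296, 0.1773, 0.2595]
ee_rot: [-0.527, 0.529, -0.471, 0.469]
contact_force: [-0.2, 0.9, 0.1]
width: 0.02
```

Run:
```python
from h import *
for n in ['scene','side','wrist']: snap(n,n+'5')
a=cv2.imread('pics/scene5.png')[140:290,290:440];b=cv2.imread('pics/side5.png')[120:270,190:340]
cv2.imwrite('pics/ab5.png',cv2.resize(np.hstack([a,b]),None,fx=2.66,fy=2.66,interpolation=cv2.INTER_CUBIC))
```

```text
(no output)
```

View pics/ab5.png

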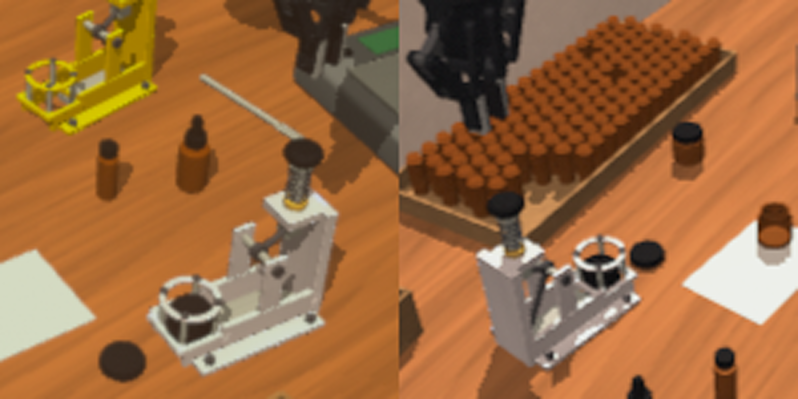

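View pics/wrist5.png

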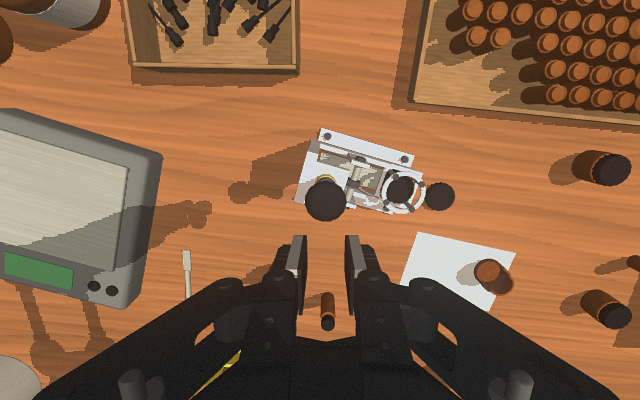

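The plunger is up, the stack has dropped, and one lid lies on the bench at wrist (440,196). Next I'll measure the lid, the mat and the tip heights.

Run:
```python
from h import *
for n,(x0,y0,x1,y1) in [('wrist5',(424,178,460,214)),('scene5',(322,262,350,288)),('side5',(424-190,0,0,0))]:
    im=np.load('pics/'+n+'.npz')
    if n=='side5': x0,y0,x1,y1=276,208,293,224
    p=im['pixels'].astype(int)
    q=(p[y0:y1,x0:x1].max(2)<80).astype(np.uint8)
    c=max(cv2.findContours(q,0,2)[0],key=cv2.contourArea)
    P=np.array([ray(im,x0+u,y0+v,.011)[:2] for u,v in cv2.convexHull(c)[:,0]]).astype(np.float32)
    print(n,cv2.minEnclosingCircle(P*1000),P.mean(0), P.min(0),P.max(0))
im=np.load('pics/wrist5.npz')
for u,v in [(300,238),(300,242),(352,238),(352,242),(490,275),(490,268)]: print(u,v,pt(im,u,v).round(4))
# jar rim & base from range
p=im['pixels'].astype(int)
a=[pt(im,u,v) for u in range(465,520) for v in range(250,310) if p[v,u,0]-p[v,u,2]>60]
a=np.array(a);a=a[(a[:,2]>.03)&(a[:,2]<.06)];print('jar',a.min(0),a.max(0))
# feeder min y
f=np.array([pt(im,u,v) for u in range(370,430) for v in range(165,218)]);f=f[f[:,2]>.004];print('feeder miny',[ (lo,f[(f[:,2]>lo)&(f[:,2]<lo+.02)].min(0).round(4)) for lo in (.004,.02,.04)])
```

```text
wrist5 ((603.6399536132812, 11.320405006408691), 21.88205337524414) [0.60228366 0.01045169] [ 0.5818412  -0.00948908] [0.6231984  0.03193726]
scene5 ((604.581787109375, 5.90999698638916), 22.035091400146484) [0.6064892 0.0038849] [ 0.58411604 -0.01466788] [0.62489444 0.02476938]
side5 ((595.6832885742188, 13.325357437133789), 23.269454956054688) [0.5967237  0.01194767] [ 0.5762072  -0.00893744] [0.61636114 0.03657171]
300 238 [0.6399 0.1915 0.2762]
300 242 [0.6397 0.1912 0.2803]
352 238 [0.6429 0.1657 0.2761]
352 242 [0.6429 0.1661 0.2807]
490 275 [ 0.4991 -0.0797  0.0331]
490 268 [ 0.5058 -0.0826  0.0243]
jar [ 0.47275925 -0.11232118  0.03001241] [ 0.510754   -0.0734738   0.04349727]
feeder miny [(0.004, array([0.5658, 0.0212, 0.004 ])), (0.02, array([0.5821, 0.0465, 0.02  ])), (0.04, array([0.5843, 0.0481, 0.0401]))]
```

Lid centre is about (0.602, 0.010), and the feeder front is at y≈0.046. Before I go down beside the feeder I'll check the gripper's real profile against height.

```bash
python3 - <<'E'
from h import *
s=manip.get_state();T=s['position'];a=np.deg2rad(-83.4);ex=np.array([np.cos(a),np.sin(a)]);ey=np.array([-ex[1],ex[0]])
A=[]
for n in ['scene5','side5','wrist5']:
    im=np.load('pics/'+n+'.npz');Z=im['range_z'];v,u=np.nonzero(Z>0)
    X=(np.linalg.inv(im['intrinsics'])@np.stack([u,v,np.ones_like(u)])*Z[v,u]-im['t'][:,None]).T@im['R']
    d=X[:,:2]-np.array(T)[:2];k=(np.hypot(*d.T)<.12)&(X[:,2]>.24)&(X[:,2]<.45)
    A.append(np.c_[d[k]@ex,d[k]@ey,X[k,2]-T[2]])
A=np.vstack(A)
for lo in np.arange(0,.16,.01):
    q=A[(A[:,2]>=lo)&(A[:,2]<lo+.01)]
    if len(q)>3: print(round(lo,2),len(q),'jaw',q[:,0].min().round(3),q[:,0].max().round(3),'perp',q[:,1].min().round(3),q[:,1].max().round(3))
E
python3 - <<'E'
import cv2
b=cv2.imread('pics/side5.png')[0:200,150:310];a=cv2.imread('pics/scene5.png')[40:240,340:500]
import numpy as np
cv2.imwrite('pics/g5.png',cv2.resize(np.hstack([a,b]),None,fx=2.5,fy=2.5))
E
```

```text
0.0 35 jaw -0.017 0.019 perp -0.01 0.007
0.01 488 jaw -0.024 0.025 perp -0.011 0.012
0.02 784 jaw -0.025 0.027 perp -0.012 0.012
0.03 915 jaw -0.026 0.026 perp -0.012 0.013
0.04 1099 jaw -0.028 0.028 perp -0.012 0.014
0.05 2528 jaw -0.044 0.044 perp -0.013 0.015
0.06 6845 jaw -0.049 0.05 perp -0.013 0.015
0.07 6129 jaw -0.055 0.055 perp -0.017 0.019
0.08 11359 jaw -0.061 0.059 perp -0.017 0.019
0.09 13969 jaw -0.065 0.066 perp -0.017 0.02
0.1 5885 jaw -0.067 0.068 perp -0.02 0.022
0.11 329 jaw -0.052 0.051 perp -0.02 0.02
0.12 174 jaw -0.043 0.043 perp -0.012 0.011
0.13 157 jaw -0.039 0.039 perp -0.036 0.037
0.14 337 jaw -0.04 0.041 perp -0.037 0.037
0.15 355 jaw -0.04 0.041 perp -0.038 0.038
```

View pics/g5.png

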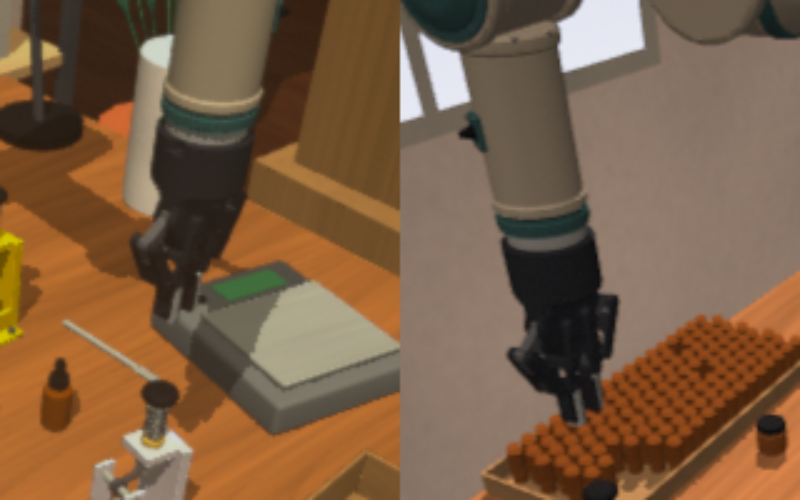

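With 20 mm between the fingers, the knuckles spread to ±44–50 mm at magazine height. Jaws along y would hit the feeder, so I'll turn the closed fingers 90°. The flat 22 mm finger back then pushes the lid, and the tool is only about ±15 mm wide in y.

Run:
```python
from h import *
s=manip.get_state();print(np.round(s['qpos'],3),s['clock'],s['position'])
```

```text
[ 0.168  0.383  1.252 -0.     1.509  1.622] 9.95 [0.62996951 0.177373   0.26024276]
```

arm_command([
  [0,[0.3,-1.5,0],0.143],
  [0,[0.3,-1.5,0],0.143],
  [0,[0.3,-1.5,0],0.143],
  [0,[0.3,-1.5,0],0.143],
  [0,[0.3,-1.5,0],0.143],
  [0,[0.3,-1.5,0],0.143],
  [0,[0.3,-1.5,0],0.143],
  [0,[0.3,-1.5,0],0.143],
  [0,[0.3,-1.5,0],0.143],
  [0,[0.3,-1.5,0],0.143],
  [0,[0,-1,0],0.147],
  [0,[0,0,0],0],
])

```text
clock: 11.15
position: [0.6603, 0.0161, 0.2607]
ee_rot: [-0.706, 0.706, 0.043, -0.043]
contact_force: [-0.6, 0.5, 0.2]
width: -0.0001
```

arm_command([
  [0,[0,0,-3],0],
  [0,[0,0,-3],0],
  [0,[0,0,-3],0],
  [0,[0,0,-3],0],
  [0,[0,0,-3],0],
  [0,[0,0,-1],0],
  [0,[0,0,0],0],
  [0,[0,0,0],0],
])

```text
clock: 11.95
position: [0.6613, 0.0177, 0.1024]
ee_rot: [-0.706, 0.706, 0.044, -0.042]
contact_force: [1.0, 0.1, 0.9]
width: -0.0001
```

Run:
```python
from h import *
s=manip.get_state();print(s['position'],s['ee_rot'],s['contact_force'],s['clock'])
for n in ['scene','side','wrist']: snap(n,n+'6')
a=cv2.imread('pics/scene6.png')[140:290,290:440];b=cv2.imread('pics/side6.png')[120:270,190:340]
cv2.imwrite('pics/ab6.png',cv2.resize(np.hstack([a,b]),None,fx=2.66,fy=2.66,interpolation=cv2.INTER_CUBIC))
```

```text
[0.66128185 0.01771015 0.10242767] [-0.70575012  0.70582437  0.04392381 -0.0424196 ] [0.98705686 0.13529796 0.88709269] 11.95
```

View pics/ab6.png

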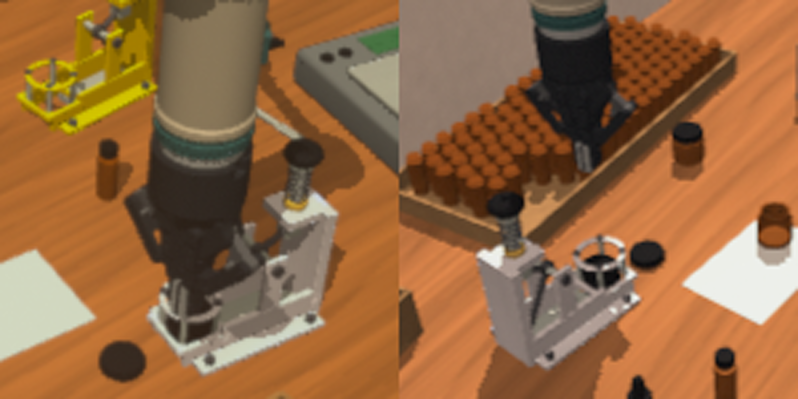

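View pics/wrist6.png

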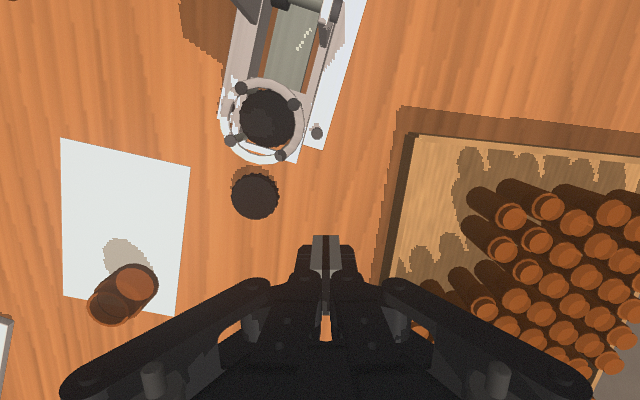

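Run:
```python
from h import *
im=np.load('pics/wrist6.npz')
for u,v in [(410,135),(390,280),(383,310),(505,215),(485,300),(445,300),(432,282)]: print(u,v,pt(im,u,v).round(3))
p=im['pixels'].astype(int);x0,y0,x1,y1=225,165,285,225
q=(p[y0:y1,x0:x1].max(2)<80).astype(np.uint8)
c=max(cv2.findContours(q,0,2)[0],key=cv2.contourArea);(u,v),r=cv2.minEnclosingCircle(c);print(u+x0,v+y0,r)
P=np.array([ray(im,x0+a,y0+b,.011)[:2] for a,b in cv2.convexHull(c)[:,0]]).astype(np.float32)
print(cv2.minEnclosingCircle(P*1000),P.min(0),P.max(0)); print(ray(im,255,199,.012))
for u,v in [(316,238),(332,238)]: print(pt(im,u,v))
```

```text
410 135 [0.725 0.078 0.009]
390 280 [0.685 0.032 0.158]
383 310 [0.681 0.026 0.167]
505 215 [0.79  0.033 0.057]
485 300 [ 0.798 -0.04   0.053]
445 300 [0.7   0.034 0.17 ]
432 282 [ 0.774 -0.055  0.009]
254.53846168518066 195.76922988891602 23.84004783630371
((602.2178955078125, 10.74688720703125), 21.253681182861328) [ 0.5817055 -0.0097816] [0.62206227 0.03177183]
[0.60260507 0.0086471  0.012     ]
[0.65620764 0.02781836 0.11866576]
[0.66415064 0.02898415 0.11908939]
```

arm_command([
  [0,[0,0,-3],0],
  [0,[0,0,-3],0],
  [0,[0,0,-2],0],
  [0,[0,0,-1],0],
  [0,[0,0,-1],0],
  [0,[0,0,0],0],
  [0,[0,0,0],0],
])

```text
clock: 12.8
position: [0.6611, 0.0173, 0.0022]
ee_rot: [-0.706, 0.706, 0.044, -0.043]
contact_force: [0.8, 0.2, 0.2]
width: -0.0001
```

Run:
```python
from h import *
s=manip.get_state();print(s['position'],s['contact_force'],s['clock'])
for n in ['scene','side','wrist']: snap(n,n+'7')
a=cv2.imread('pics/wrist7.png')[120:320,150:450];b=cv2.imread('pics/side7.png')[160:260,230:330]
cv2.imwrite('pics/ab7.png',np.hstack([cv2.resize(a,None,fx=1.6,fy=1.6),cv2.resize(b,(320,320),interpolation=cv2.INTER_CUBIC)]))
im=np.load('pics/wrist7.npz')
for v in range(225,245,2): print(v,[pt(im,u,v).round(4).tolist() for u in (316,332)])
```

```text
[0.66113473 0.01734372 0.00218987] [0.80170311 0.23206403 0.1500622 ] 12.8
225 [[0.6553, 0.0268, -0.0013], [0.6644, 0.0275, -0.0024]]
227 [[0.6555, 0.0262, 0.0001], [0.6645, 0.0268, -0.001]]
229 [[0.6556, 0.0247, -0.0005], [0.6646, 0.0257, -0.0007]]
231 [[0.6558, 0.0232, -0.0012], [0.6647, 0.0248, -0.0001]]
233 [[0.6559, 0.0223, -0.0005], [0.665, 0.0231, -0.0013]]
235 [[0.6557, 0.0279, 0.0148], [0.6638, 0.0288, 0.0146]]
237 [[0.6557, 0.0279, 0.0172], [0.6637, 0.0291, 0.0177]]
239 [[0.6558, 0.0275, 0.0187], [0.6637, 0.0289, 0.0196]]
241 [[0.6559, 0.0279, 0.0218], [0.6637, 0.0287, 0.0214]]
243 [[0.656, 0.0275, 0.0231], [0.6636, 0.0289, 0.0241]]
```

View pics/ab7.png

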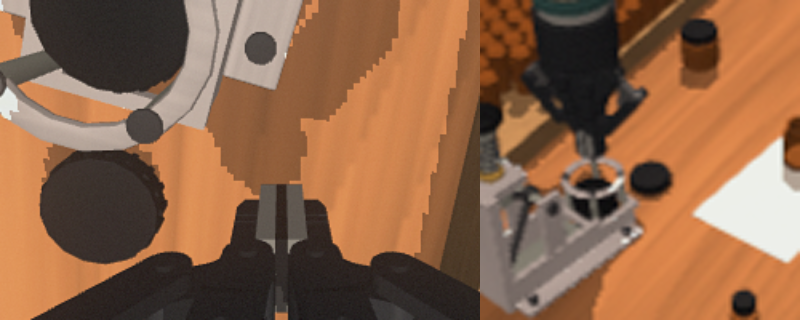

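arm_command([
  [0,[0,0,-0.4],0],
  [0,[0,0,0],0],
])

```text
clock: 13.15
position: [0.6601, 0.0175, -0.0029]
ee_rot: [0.706, -0.706, -0.043, 0.044]
contact_force: [-0.2, -0.0, 0.1]
width: 0.0001
```

arm_command([
  [0,[0,0,-0.2],0],
  [0,[0,0,0],0],
])

```text
clock: 13.35
position: [0.66, 0.0175, -0.0051]
ee_rot: [0.706, -0.706, -0.043, 0.044]
contact_force: [-0.2, 0.0, 0.0]
width: -0.0004
```

Run:
```python
from h import *
s=manip.get_state();print(s['position'],s['contact_force'],s['clock'])
im=snap('wrist','wrist8')
for v in range(231,245,2): print(v,[pt(im,u,v).round(4).tolist() for u in (316,332)])
for v in (240,246,252): print([pt(im,u,v).round(3).tolist() for u in (300,306,311)])
a=cv2.imread('pics/wrist8.png')[150:300,200:440]
cv2.imwrite('pics/w8.png',cv2.resize(a,None,fx=3,fy=3))
```

```text
[ 0.66004574  0.01745158 -0.00509655] [-0.17633944  0.03302085  0.00099255] 13.35
231 [[0.6544, 0.0271, 0.0001], [0.663, 0.0275, -0.0014]]
233 [[0.6545, 0.0254, -0.0011], [0.6631, 0.0267, -0.0007]]
235 [[0.6545, 0.0282, 0.0076], [0.6627, 0.0287, 0.0065]]
237 [[0.6545, 0.0283, 0.0104], [0.6625, 0.0292, 0.0102]]
239 [[0.6546, 0.0281, 0.0122], [0.6625, 0.029, 0.012]]
241 [[0.6547, 0.0283, 0.0149], [0.6625, 0.0291, 0.0145]]
243 [[0.6548, 0.028, 0.0166], [0.6623, 0.0294, 0.0175]]
[[0.646, 0.021, 0.0], [0.65, 0.02, -0.002], [0.652, 0.021, -0.0]]
[[0.647, 0.016, -0.002], [0.65, 0.024, 0.012], [0.653, 0.024, 0.012]]
[[0.648, 0.023, 0.017], [0.651, 0.023, 0.017], [0.653, 0.028, 0.026]]
```

View pics/w8.png

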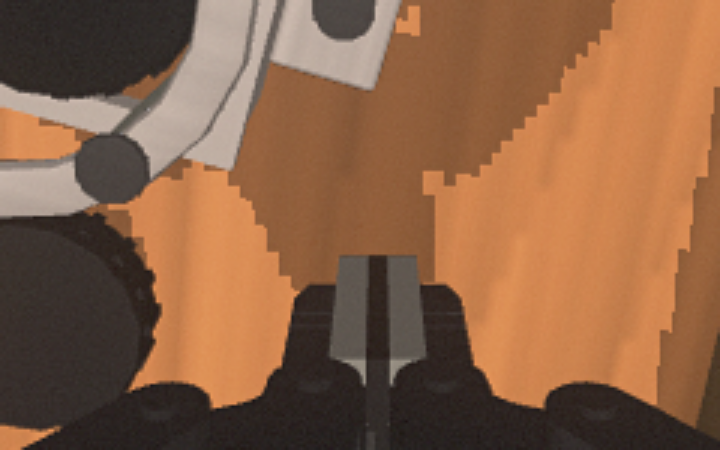

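The pad tips are now about 6 mm above the bench and 24 mm from the lid's edge, with no contact. I'll go 1.5 mm lower and start pushing slowly.

arm_command([
  [0,[0,0,-0.15],0],
  [0,[-0.7,-0.09,0],0],
  [0,[-0.7,-0.09,0],0],
  [0,[-0.4,-0.05,0],0],
  [0,[-0.4,-0.05,0],0],
  [0,[-0.4,-0.05,0],0],
  [0,[-0.4,-0.05,0],0],
  [0,[-0.4,-0.05,0],0],
  [0,[-0.4,-0.05,0],0],
  [0,[0,0,0],0],
])

```text
clock: 14.4
position: [0.6216, 0.0126, -0.0062]
ee_rot: [0.706, -0.706, -0.043, 0.044]
contact_force: [0.4, -0.2, -0.1]
width: -0.0004
```

```bash
cat > look.py <<'E'
from h import *
import sys
k=sys.argv[1]
s=manip.get_state();print(s['position'],s['contact_force'],s['clock'])
for n in ['scene','side','wrist']: snap(n,n+k)
a=cv2.imread(f'pics/scene{k}.png')[190:310,240:400];b=cv2.imread(f'pics/side{k}.png')[170:270,240:373];c=cv2.imread(f'pics/wrist{k}.png')
cv2.imwrite(f'pics/ab{k}.png',np.vstack([np.hstack([cv2.resize(a,(400,300),interpolation=2),cv2.resize(b,(400,300),interpolation=2)]),cv2.resize(c[100:340],(800,300))]))
E
python3 look.py 9
```

```text
[ 0.62159767  0.01259691 -0.0062473 ] [ 0.36234766 -0.24762327 -0.13963416] 14.4
```

View pics/ab9.png

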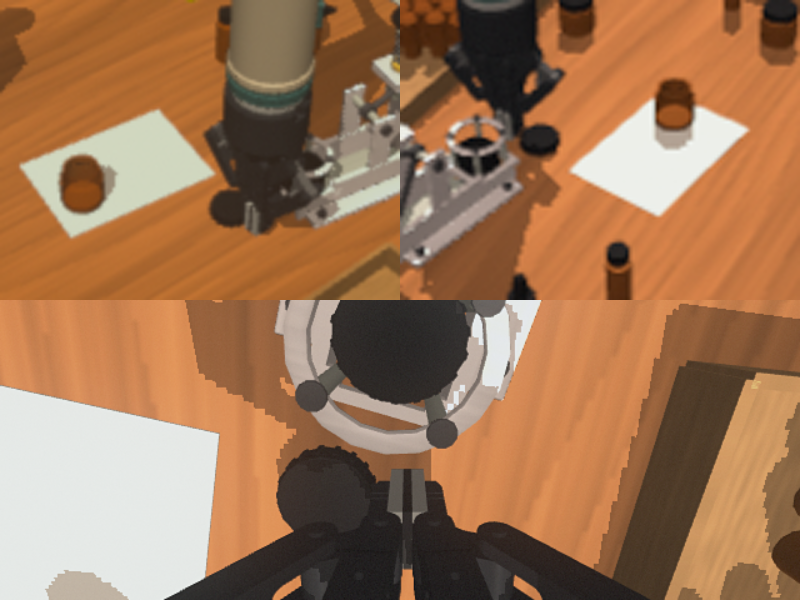

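The finger back is against the lid, which lies flat and is moving. I'll carry on.

arm_command([
  [0,[-0.4,-0.05,0],0],
  [0,[-0.4,-0.05,0],0],
  [0,[-0.5,-0.06,0],0],
  [0,[-0.5,-0.06,0],0],
  [0,[-0.5,-0.06,0],0],
  [0,[-0.5,-0.06,0],0],
  [0,[-0.5,-0.06,0],0],
  [0,[-0.5,-0.06,0],0],
  [0,[-0.5,-0.06,0],0],
  [0,[-0.4,-0.05,0],0],
  [0,[0,0,0],0],
])

```text
clock: 15.65
position: [0.5744, 0.0069, -0.0063]
ee_rot: [0.706, -0.706, -0.043, 0.044]
contact_force: [0.1, -0.1, -0.4]
width: 0.0001
```

```bash
python3 look.py 10
python3 - <<'E'
from h import *
im=np.load('pics/wrist10.npz');p=im['pixels'].astype(int)
q=(p[150:300,120:320].max(2)<75)
X=np.array([pt(im,120+u,150+v) for v,u in zip(*np.nonzero(q))]);X=X[(X[:,2]>.002)&(X[:,2]<.016)]
print(X.min(0),X.max(0),len(X))
E
```

```text
[ 0.57443909  0.00692369 -0.00629299] [ 0.12707099 -0.14187345 -0.38636383] 15.65
[ 0.52277249 -0.01321365  0.0020691 ] [0.56804628 0.02300014 0.01583639] 4168
```

View pics/ab10.png

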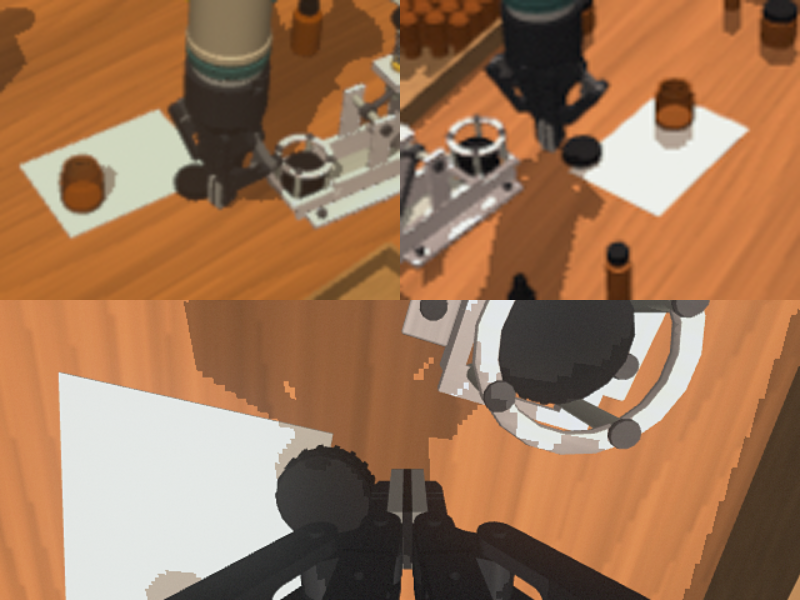

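The lid follows steadily, with its centre about 31.5 mm ahead of the TCP at (0.543, 0.003). It has 60 mm to go.

arm_command([
  [0,[-0.4,-0.05,0],0],
  [0,[-0.5,-0.06,0],0],
  [0,[-0.5,-0.06,0],0],
  [0,[-0.5,-0.06,0],0],
  [0,[-0.5,-0.06,0],0],
  [0,[-0.5,-0.06,0],0],
  [0,[-0.5,-0.06,0],0],
  [0,[-0.5,-0.06,0],0],
  [0,[-0.5,-0.06,0],0],
  [0,[-0.5,-0.06,0],0],
  [0,[-0.4,-0.05,0],0],
  [0,[-0.3,-0.04,0],0],
])

```text
clock: 17.0
position: [0.5189, 0.0001, -0.0063]
ee_rot: [0.706, -0.706, -0.043, 0.043]
contact_force: [0.8, 0.4, 0.6]
width: 0.0
```

arm_command([
  [0,[-0.2,-0.02,0],0],
  [0,[-0.2,-0.02,0],0],
  [0,[0,0,0],0],
  [0,[0,0,0],0],
])

```text
clock: 17.4
position: [0.5153, -0.0003, -0.0063]
ee_rot: [-0.706, 0.706, 0.043, -0.043]
contact_force: [-0.4, 0.4, -1.0]
width: 0.0001
```

```bash
python3 look.py 11
python3 - <<'E'
from h import *
im=np.load('pics/wrist11.npz');p=im['pixels'].astype(int)
q=(p[150:300,120:320].max(2)<75)
X=np.array([pt(im,120+u,150+v) for v,u in zip(*np.nonzero(q))]);X=X[(X[:,2]>.004)&(X[:,2]<.016)]
print(X.min(0),X.max(0),len(X))
E
```

```text
[ 5.15322816e-01 -2.65123373e-04 -6.30041676e-03] [-0.43413878  0.44931103 -1.04948304] 17.4
[ 0.46268845 -0.01974233  0.00402025] [0.50812886 0.01595622 0.01598257] 4008
```

View pics/ab11.png

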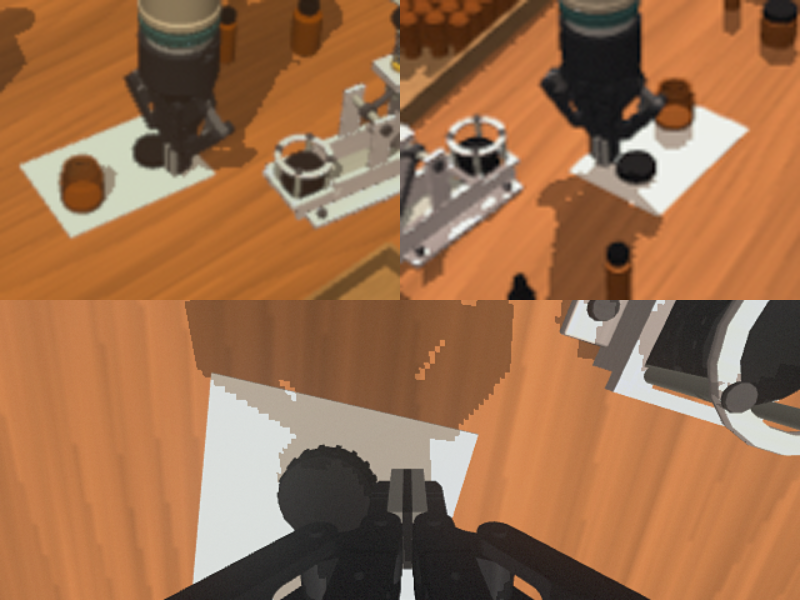

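The lid is on the mat, centred at about (0.483, -0.004). I'll back off along +x, then go up.

arm_command([
  [0,[0.3,0.04,0],0],
  [0,[0.7,0.08,0],0],
  [0,[1,0.1,0],0],
  [0,[0,0,2],0],
  [0,[0,0,4],0],
  [0,[0,0,4],0],
  [0,[0,0,4],0],
  [0,[0,0,4],0],
  [0,[0,0,4],0],
  [0,[0,0,4],0],
  [0,[0,0,3],0],
  [0,[0,0,0],0],
])

```text
clock: 18.75
position: [0.5387, 0.0017, 0.2891]
ee_rot: [-0.705, 0.706, 0.047, -0.04]
contact_force: [1.3, -0.1, -0.2]
width: -0.0001
```

arm_command([
  [0,[-3,-3,0],0],
  [0,[-3,-3,0],0],
  [0,[-3,-3,0],0],
  [0,[-3,-3,0],0],
  [0,[-3,-3,0],0],
  [0,[-3,-3,0],0],
  [0,[0,-3,0],0],
  [0,[0,-3,0],0],
  [0,[0,0,0],0],
  [0,[0,0,0],0],
])

```text
clock: 19.75
position: [0.3552, -0.2381, 0.283]
ee_rot: [0.706, -0.705, -0.043, 0.043]
contact_force: [0.4, -0.5, 0.4]
width: -0.0001
```

```bash
python3 look.py 12
python3 - <<'E'
from h import *
im=np.load('pics/scene12.npz');p=im['pixels'].astype(int)
for n,box in [('scene12',(278,235,325,275)),('side12',(300,195,355,245))]:
    im=np.load('pics/'+n+'.npz');p=im['pixels'].astype(int);x0,y0,x1,y1=box
    q=(p[y0:y1,x0:x1].max(2)<80).astype(np.uint8)
    for c in cv2.findContours(q,0,2)[0]:
        if cv2.contourArea(c)<60: continue
        P=np.array([ray(im,x0+u,y0+v,.008)[:2] for u,v in cv2.convexHull(c)[:,0]]).astype(np.float32)*1000
        ctr,r=cv2.minEnclosingCircle(P);d=np.array(ctr)-[478.7,-46.3];a=np.deg2rad(83.6);ym=np.array([np.cos(a),np.sin(a)]);xm=np.array([ym[1],-ym[0]])
        print(n,ctr,r,'mat local x,y',d@xm,d@ym)
E
```

```text
[ 0.35522206 -0.23814849  0.28297314] [ 0.35656587 -0.54042273  0.42636866] 19.75
scene12 (484.3780517578125, -6.616281509399414) 21.81778907775879 mat local x,y 1.219163954123836 40.06933271541463
side12 (481.1404724121094, -3.59549617767334) 22.315975189208984 mat local x,y -2.33496225072492 42.71040275615613
```

View pics/ab12.png

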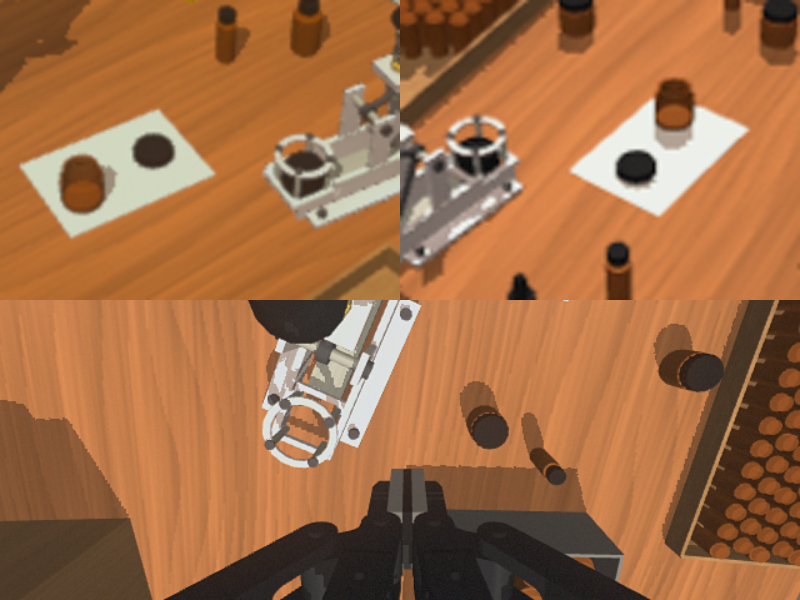

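View pics/scene12.png

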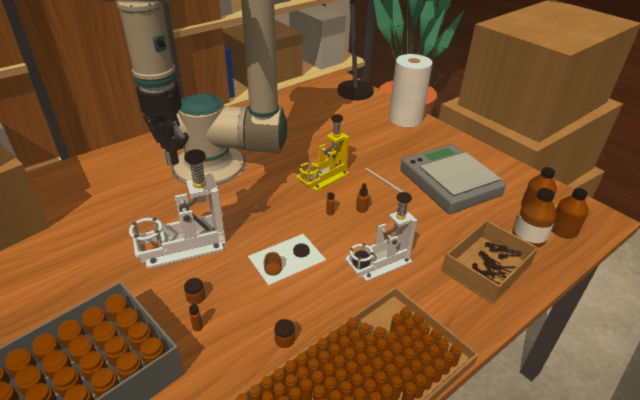

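The scene shows the lid flat on the mat's free half at (301,250). The jar, the bystanders and the look-alikes are where they were, the plunger is up, and the arm is clear. Handing in.

```bash
python3 -c "
from rig import manip
print(manip.sign_off())"
```

```text
the job is handed in; nothing more can be done
None
```

I pressed the small aluminium feeder's plunger once to its hard stop (15 N, no further travel) and let it rise, and one lid came out. I then pushed that lid across the bench with the back of the closed fingers, without pinching or lifting it, backed the arm off, and handed the job in at about 20 s.

**Lid position:** the last images show it lying flat and wholly on the free half of the mat. It is within about 2 mm of the mat's centre line in x and 40–43 mm along +y, so its edge is roughly 17 mm from the nearest mat edge. The two cameras differ by about 3 mm.

**Everything else:** by eye in those images, the jar, the bystanders and the look-alike feeders look unmoved, and the plunger is up. The contact force is about zero and the arm is well clear.

**One disagreement:** the fingertips were about 9–16 mm above the reported TCP, not the stated 17 mm below it. I used the depth readings and the plunger contact to set heights instead.

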